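# Latch the angle rest and hold its facing plate flush

## Robot

A 7-joint arm with a two-finger parallel gripper is mounted at the origin on a cart in front of the work surface, level with it; the furniture and walls round the work are solid. World frame = base frame: x ahead of the robot, y to its left, z up, the work surface at z = 0. Lengths are in m, angles in rad, forces in N, time in s.
With the tool pointing down it reaches from about 0.4 to 0.9 m from the base axis. Payload 5.5 kg.
Tool frame: the origin (TCP) lies where the fingers leave the gripper's body, on its centre line; the fingertips stand 66 mm ahead of it and the grasp point (between the pads) lies 47 mm ahead of it; z points along the fingers, y is the line along which they close (so a half turn about z gives the same grasp; the last joint's range is limited). The gripper opens to 92 mm and grips with 3 to 60 N. Pads are 19 mm wide; open, the fingers measure 130 mm over their backs; the gripper's body (75 mm by 190 mm) begins 47 mm behind the grasp point.
Start: joints at [-0.959, 0.501, -0.427, 1.55, 0.221, 1.138, -0.21], TCP at [0.222, 0.611, 0.292] pointing down, gripper open.
Joint ranges: [-2.88, 2.88], [-0.31, 2.03], [-1.54, 1.56], [0.2, 2.42], [-1.41, 4.55], [0.19, 2.02], [-2.57, 2.57]. Speed limits (rad/s): [2.57, 2.57, 3.14, 3.14, 3.14, 3.14, 3.14].

## Interface

Orientations are given as a 3x3 rotation matrix whose columns are the frame's x, y, z axes.
In Python, from station import manip, optics gives the robot as it stands. The module is installed in compiled form; this text tells all that it offers.
- The arm moves only by the tool step_arm, never from a script. Its argument "steps" is a list of rows, each a list of 7 numbers: the finger opening in m, from 0 to 0.0918, then the shift along the tool's x, y, z in m, then the turn, a rotation vector about the tool's x, y, z in rad. In form: [[fingers, dx, dy, dz, wx, wy, wz], ...]. A call has 1 to 12 rows; each row shifts and turns the commanded pose from where the row before left it, along the tool's axes as they then stand; what a row does not reach is not made up. A row lasts 1/10 s, in which the tool goes at most 50 mm and 8.59 degrees, less where a joint would pass 70% of its speed; a pose out of reach is approached as far as the arm can. A call with a gripper value outside its range is refused whole. The fingers move at their own pace and stop on an object; the grip force is fixed at half the most. Time passes only in rows, so rows that do not move let the fingers close. It gives the time, the measured TCP pose, the force, the opening and the grip force at its end, in the units of the state.
- manip.get_state(): the state, without advancing time (a new reading comes with each control period).
- optics.read_camera(name): name is "scene" or "side" or "wrist"; returns the picture (480x640x3 uint8, red, green, blue); there is no depth.
- optics.camera_model(name): a dict with "fov_y" (degrees; the focal length in pixels is half the picture's height over the tangent of half this angle, whatever the lens; pixels are square), "cx", "cy" (the principal point, pixels), "pose" (4x4, takes a point from camera to world coordinates). Camera axes: x right, y up, looking along -z (the intrinsics and any distortion apply to the point x, -y, -z); pixel columns grow to the right and rows downward; lengths in m; the calibration is good to about 2 mm. A picture is of the moment at which its call begins: read the wrist's pose just before it. camera_model takes no time and is no camera call; for the wrist camera it gives the pose at the moment of the call.
- manip.finish_job(): hands the job in; it is judged then, once.
The state is a dict: "clock": time; "joint_pos": joint angles; "qd": joint speeds; "joint_torque": joint torques, N m; "tcp_pos": TCP position; "tool_rot": TCP orientation; "ft_force": force on the tool from outside, world axes, zero at the start; "torque": the same for the moment, N m; "opening": finger opening in m; "gripper_force": force on a finger pad.
Only numpy, scipy, OpenCV 4.12 (cv2) and the standard library are available. Lean on these libraries where they do the work, as an engineer would, in place of code of your own. Each camera call takes 0.05 s, during which the arm holds its last target. There are 200 camera calls.

## Task

First slide the angle rest along its rail to the left by its grip post until the spring detent clicks and holds it at the end stop. Then pick up the loose steel facing plate by its rib, tilt it to match the sloping table of the angle rest, and hold it there flat, centred and square with the rib running up the slope, pressed on with about 10 newtons (never rammed) so that a fitter can put in its screws. Finish while still gripping and pressing the plate, and leave the pipe fittings on the bench where they stand.

Things in the scene. Friction and masses are not known exactly. Their poses are not given: they have to be found in the camera images.
- rail_base: The fixed dark steel rail base, 112 x 232 mm, on the bench, at a varying place and yaw. Origin: centre of its underside. Its y axis runs along the rail, towards the detent end (the robot's left); its x axis points away from the robot. 8 mm thick, with two ways up to 20 mm high and end blocks 30 mm high.
- carriage (a joint): Position of the aluminium carriage along the rail, in m, growing towards +y of rail_base (left). 0 = right-hand end, 0.10 = home against the left end stop, where the detent holds it. It moves with 1 N of friction; the detent lies on the last 20 mm and takes 4 to 5 N of steady push to pass (more if struck fast), after which it pulls the carriage home and holds it with about 3 N. The end stop is rigid.
- grip_post (a point): Centre of the square upright grip post at the front (-x of rail_base) of the carriage: 16 x 16 mm across, sides parallel to rail_base's axes, standing 50 mm free above the carriage, from 28 mm below to 22 mm above this point, which is 60 mm above the bench. Moves with the carriage.
- tilt_table: The steel table of the angle rest, 80 mm (its x, up the slope) x 70 mm (its y, along the rail), carried by the carriage between two cheeks. Origin on its trunnion axis, 75 mm above the bench and 16 mm below its top face; z axis is square to the face and leans towards the robot by a slope of 11 to 29 degrees that differs every time. The trunnion is clamped and does not give under light pushes.
- face_centre (a point): Centre of the table's flat top face. Same axes as tilt_table: z out of the face, x up the slope, y along the rail. Moves with the carriage.
- facing_plate: The loose steel plate, 0.22 kg, lying on the bench: a flat foot 70 mm (its x) x 60 mm (its y) x 8 mm thick with a rib on its upper side. Origin: centre of its flat underside. Its z points from the underside to the rib. Either end may point up the slope.
- rib_centre (a point): Point on the rib for grasping, 35 mm above the plate's underside. The rib is 46 mm long along the plate's x, 14 mm thick along its y, and runs from 8 mm to 58 mm above the underside.
- plate_under (a point): Centre of the plate's flat underside, same axes as the plate.
- nipple_a (a point): Centre of a loose steel hex nipple, 27 x 31 x 37 mm high, standing on the bench: a bystander.
- nipple_b (a point): Centre of another such hex nipple: a bystander.
- valve_c (a point): Centre of a small dark valve body, 38 x 46 x 86 mm high, standing on the bench: a bystander.
Not all that is in view belongs to the job. Of the things that look like the facing_plate, the smaller one is meant.

How it is judged:
On the way, in this order (a step that is already met when the one before it is completed fails the run):
1. the carriage is latched home at the left end stop (value of joint carriage above 0.0965 m), for 0.3 s.
2. the plate is lifted off the bench by the fingers (height (world z) of plate_under above 0.03 m and contact force between the fingers and facing_plate above 2 N), for 0.2 s.
At the end, for the whole second after the job is handed in: The carriage is home (within 3.5 mm of the stop), and the fingers hold the plate with its underside parallel to the table's face within 0.05 rad, squared up within 0.14 rad, its underside centre within 12 mm of the face centre, pressed on with 4.5 to 30 N, through the last second (value of joint carriage above 0.0965 m and angle between the z axis of facing_plate and the z axis of tilt_table, either way round below 0.05 rad and angle between facing_plate's own z axis and vertical below 1 rad and angle between the x axis of facing_plate and the x axis of tilt_table, either way round below 0.14 rad and distance between plate_under and face_centre below 0.012 m and contact force between facing_plate and tilt_table between 4.5 and 30 N and contact force between the fingers and facing_plate above 4 N); the arm keeps its last pose, push and grip.
It fails at once if the plate is rammed onto the table (over 60 N) (contact force between facing_plate and tilt_table above 60 N).
It fails at once if a bystanding pipe fitting is moved by more than 25 mm (distance of any of nipple_a, nipple_b, valve_c from where it was at the start of the episode above 0.025 m).
It also fails if it takes over 48 s, if anything falls off the work surface, if the arm or the gripper's body presses on something with over 40 N, if the wrist force passes 120 N, or if a joint passes its speed limit or range.

## Working session

There is one attempt and no reset: what is moved stays moved. The work goes in short steps, Python scripts to look and compute and a tool call to move; the robot and the scene stay as the last step left them, time stands still between calls to the robot, and variables do not carry over. Pictures are saved under pics/ and viewed, at most 10 in all, crops included, and the job is handed in when it is done.

Besides the shell and the picture viewer there is one more tool, called after "Call:" as name([rows], argument=value, ...), one row to a line, values as JSON. step_arm: Moves the arm, as the interface text tells. Its arguments: {"type":"object","properties":{"steps":{"type":"array"}},"required":["steps"]}

```bash
mkdir -p pics; cat > h.py <<'E'
import numpy as np,cv2
from station import manip,optics
def snap(n,f):
    m=optics.camera_model(n);im=optics.read_camera(n);cv2.imwrite(f'pics/{f}.png',im[:,:,::-1]);np.save(f'pics/{f}.npy',m,allow_pickle=True);return im,m
def ray(m,u,v):
    f=240/np.tan(np.radians(m['fov_y'])/2);P=np.array(m['pose'])
    d=P[:3,:3]@np.array([(u-m['cx'])/f,-(v-m['cy'])/f,-1]);return P[:3,3],d
def atz(m,u,v,z):
    o,d=ray(m,u,v);return o+d*(z-o[2])/d[2]
def proj(m,p):
    f=240/np.tan(np.radians(m['fov_y'])/2);P=np.array(m['pose']);c=P[:3,:3].T@(np.array(p)-P[:3,3])
    return np.array([m['cx']+f*c[0]/-c[2],m['cy']-f*c[1]/-c[2]])
def load(f): return np.load(f'pics/{f}.npy',allow_pickle=True).item()
E
python3 - <<'E'
from h import *
for n in ['scene','side']:
    im,m=snap(n,n+'0');print(n,m)
print(manip.get_state())
E
```

```text
scene {'fov_y': 46.546485677955985, 'cx': 332.63072449435447, 'cy': 240.6389376289197, 'pose': array([[-0.88533379,  0.29024216, -0.36324037,  0.20603277],
       [-0.46449697, -0.58681726,  0.66324058,  0.45128756],
       [-0.02065534,  0.75591335,  0.65434575,  0.62743841],
       [ 0.        ,  0.        ,  0.        ,  1.        ]])}
side {'fov_y': 56.64672917361285, 'cx': 320.9371740259464, 'cy': 242.90040983961032, 'pose': array([[ 0.91007678,  0.275112  , -0.30995747,  0.25305551],
       [-0.4143656 ,  0.58987652, -0.69307059, -0.69792073],
       [-0.00783541,  0.75918317,  0.65082988,  0.63254349],
       [ 0.        ,  0.        ,  0.        ,  1.        ]])}
{'clock': 0.1, 'joint_pos': array([-0.95877523,  0.50175464, -0.42681578,  1.55133665,  0.22077265,
        1.13830434, -0.21031735]), 'qd': array([-0.00104418, -0.00262606,  0.00036142, -0.00222529, -0.00010568,
        0.00053125, -0.00111726]), 'joint_torque': array([-1.19747318e-02, -5.67873824e+01, -5.83844215e+00, -2.79916835e+01,
       -6.89590001e-02,  2.41441018e-02,  7.33327920e-05]), 'tcp_pos': array([0.22201615, 0.61035844, 0.29128601]), 'tool_rot': array([[-9.39784818e-01,  3.41766043e-01, -6.83271172e-04],
       [ 3.41766714e-01,  9.39783431e-01, -1.61703903e-03],
       [ 8.94778973e-05, -1.75318807e-03, -9.99998459e-01]]), 'ft_force': array([-0.83456446,  0.0101062 , -0.36684399]), 'torque': array([-0.03846988,  0.01158741,  0.01725604]), 'gripper_force': 0.0, 'opening': 0.09137253692213058}
```

View pics/scene0.png

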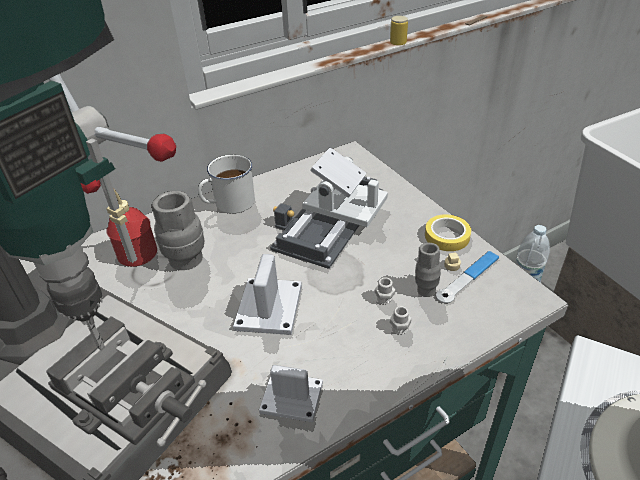

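View pics/side0.png

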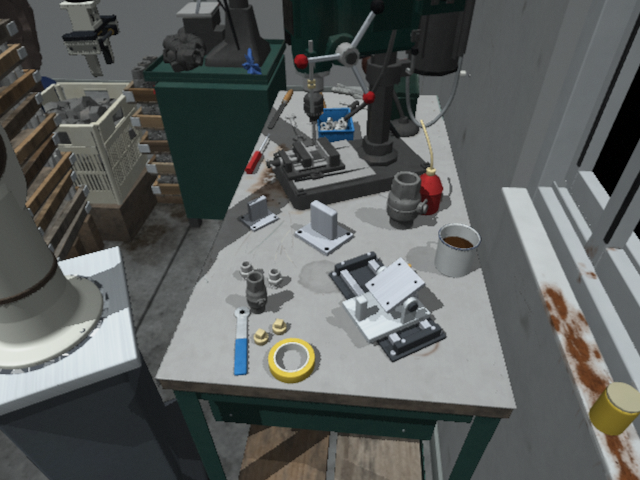

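```bash
python3 - <<'E'
import cv2,numpy as np
from h import *
s=cv2.imread('pics/scene0.png');d=cv2.imread('pics/side0.png')
r=lambda i,k:cv2.resize(i,None,fx=k,fy=k,interpolation=cv2.INTER_CUBIC)
a=r(s[245:435,225:335],3);b=r(d[185:265,235:365],3)
o=np.zeros((600,740,3),np.uint8);o[:a.shape[0],:a.shape[1]]=a;o[:b.shape[0],340:340+b.shape[1]]=b
cv2.imwrite('pics/cA.png',o)
a=r(s[145:275,265:395],3);b=r(d[245:365,325:455],3)
cv2.imwrite('pics/cB.png',np.hstack([a,np.vstack([b,np.zeros((30,390,3),np.uint8)])]))
m=load('scene0');n=load('side0')
for u,v in [(292,410),(267,315)]: print(atz(m,u,v,0))
for u,v in [(258,220),(323,240)]: print(atz(n,u,v,0))
for q in [(385,300),(401,330),(428,293)]: print('fit',atz(m,*q,0))
for q in [(247,275),(275,285),(257,310)]: print('fit',atz(n,*q,0))
E
```

```text
[0.44755141 0.13033639 0.        ]
[0.56340688 0.00912425 0.        ]
[0.45553092 0.11204866 0.        ]
[ 0.56247686 -0.01732163  0.        ]
fit [ 0.41833429 -0.09754559  0.        ]
fit [ 0.37402047 -0.05375152  0.        ]
fit [ 0.36503152 -0.14064211  0.        ]
fit [ 0.37791513 -0.05181953  0.        ]
fit [ 0.41961575 -0.10196393  0.        ]
fit [ 0.36715375 -0.14850953  0.        ]
```

View pics/cA.png

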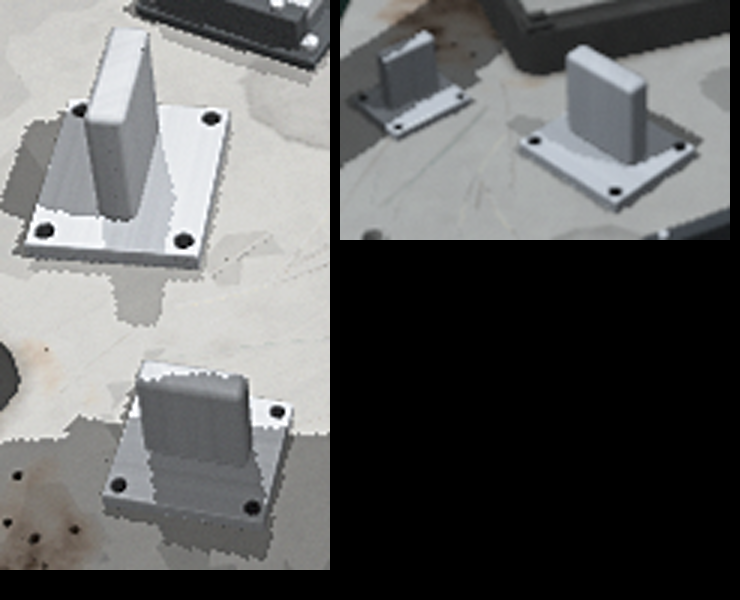

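View pics/cB.png

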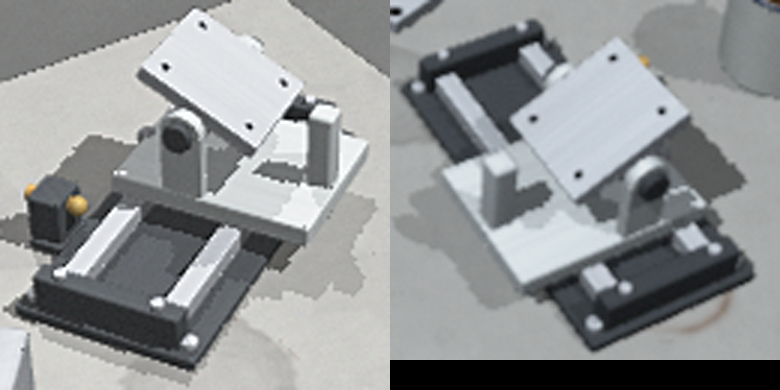

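```bash
cat > fit.py <<'E'
from h import *
from scipy.optimize import least_squares
from scipy.spatial.transform import Rotation as R
m=load('scene0');n=load('side0')
S=lambda x,y:(m,x/3+265,y/3+145)
D=lambda x,y:(n,(x-390)/3+325,y/3+245)
Rz=lambda a:R.from_euler('z',a).as_matrix()
base=[(S(18,312),(56,116,0)),(S(195,369),(-56,116,0)),(D(593,351),(-56,-116,0)),(D(753,276),(56,-116,0)),(D(402,90),(-56,116,0))]
tab=[(S(137,70),(40,35)),(S(197,9),(40,-35)),(S(250,152),(-40,35)),(S(305,90),(-40,-35)),(D(617,37),(40,35)),(D(690,115),(40,-35)),(D(577,200),(-40,-35)),(D(510,120),(-40,35))]
post=[S(326,113),D(498,160)]
def tabR(yaw,sl): return Rz(yaw)@R.from_euler('y',-sl).as_matrix()
def res(p):
    bx,by,yaw,tx,ty,sl,px,py=p;r=[]
    for (c,u,v),q in base: r.append(proj(c,Rz(yaw)@np.array(q)/1e3+[bx,by,0])-[u,v])
    for (c,u,v),q in tab: r.append(proj(c,tabR(yaw,sl)@np.array([*q,16])/1e3+[tx,ty,.075])-[u,v])
    for c,u,v in post: r.append(proj(c,[px,py,.082])-[u,v])
    return np.concatenate(r)
c0=atz(m,330,235,0)
f=least_squares(res,[c0[0],c0[1],0,c0[0],c0[1]-.05,.35,c0[0]-.1,c0[1]-.05])
print(f.x.round(4),f.fun.reshape(-1,2).round(1).tolist())
bx,by,yaw,tx,ty,sl,px,py=f.x
print('rail frame table',Rz(yaw).T@[tx-bx,ty-by,0],'post',Rz(yaw).T@[px-bx,py-by,0])
print('smaller plate corners z8:')
for q in [(292,405),(267,513),(103,498)]: print(atz(m,q[0]/3+225,q[1]/3+245,.008))
for q in [(473,97),(398,135),(358,96)]: print(atz(n,(q[0]-340)/3+235,q[1]/3+185,.008))
print('rib top ends z58')
for q in [(143,365),(246,380)]: print(atz(m,q[0]/3+225,q[1]/3+245,.058))
for q in [(381,55),(433,35)]: print(atz(n,(q[0]-340)/3+235,q[1]/3+185,.058))
E
python3 fit.py
```

```text
[ 0.5868 -0.2349  0.0362  0.5884 -0.2652  0.5     0.517  -0.2672] [[-1.0, 0.7], [-0.5, 0.6], [-0.2, 1.0], [0.5, 1.1], [-0.6, 0.0], [1.3, -2.2], [-0.7, -1.9], [1.6, -1.0], [-0.5, -1.8], [-0.2, -1.8], [-0.3, -2.2], [-0.9, -0.2], [-0.4, -0.9], [0.1, -0.7], [-0.3, -0.4]]
rail frame table [ 0.00049492 -0.03035323  0.        ] post [-0.07100669 -0.02975102  0.        ]
smaller plate corners z8:
[0.43174752 0.07782129 0.008     ]
[0.41564882 0.12926479 0.008     ]
[0.48045123 0.15430805 0.008     ]
[0.50093842 0.09050011 0.008     ]
[0.4339564  0.07037815 0.008     ]
[0.4208201  0.12938168 0.008     ]
rib top ends z58
[0.47788013 0.11857142 0.058     ]
[0.43613279 0.10580924 0.058     ]
[0.4373305  0.10426448 0.058     ]
[0.48068674 0.11245987 0.058     ]
```

Call:
step_arm([
  [0.0918, -0.0282, -0.0288, 0.0017, 0, 0, 0],
  [0.0918, -0.0282, -0.0288, 0.0017, 0, 0, 0],
  [0.0918, -0.0282, -0.0288, 0.0017, 0, 0, 0],
  [0.0918, -0.0282, -0.0288, 0.0017, 0, 0, 0],
  [0.0918, -0.0282, -0.0288, 0.0017, 0, 0, 0],
  [0.0918, -0.0282, -0.0288, 0.0017, 0, 0, 0],
  [0.0918, -0.0282, -0.0288, 0.0017, 0, 0, 0],
  [0.0918, -0.0282, -0.0288, 0.0017, 0, 0, 0],
  [0.0918, -0.0282, -0.0288, 0.0017, 0, 0, 0],
  [0.0918, -0.0282, -0.0288, 0.0017, 0, 0, 0],
  [0.0918, -0.0282, -0.0288, 0.0017, 0, 0, 0],
  [0.0918, -0.0282, -0.0288, 0.0017, 0, 0, 0],
])

```text
clock: 1.3
tcp_pos: [0.4222, 0.1688, 0.2716]
tool_rot: [[-0.94, 0.342, -0.0], [0.342, 0.94, -0.0], [0.0, -0.0, -1.0]]
ft_force: [1.0, 0.8, -0.6]
opening: 0.092
gripper_force: 0.0
```

Call:
step_arm([
  [0.0918, -0.02, -0.0315, 0.0017, 0, 0, 0],
  [0.0918, -0.02, -0.0315, 0.0017, 0, 0, 0],
  [0.0918, -0.02, -0.0315, 0.0017, 0, 0, 0],
  [0.0918, -0.02, -0.0315, 0.0017, 0, 0, 0],
  [0.0918, -0.02, -0.0315, 0.0017, 0, 0, 0],
  [0.0918, -0.02, -0.0315, 0.0017, 0, 0, 0],
  [0.0918, -0.02, -0.0315, 0.0017, 0, 0, 0],
  [0.0918, -0.02, -0.0315, 0.0017, 0, 0, 0],
  [0.0918, 0, 0, 0, 0, 0, -0.096],
  [0.0918, 0, 0, 0, 0, 0, -0.096],
  [0.0918, 0, 0, 0, 0, 0, -0.096],
  [0.0918, 0, 0, 0, 0, 0, -0.096],
])

```text
clock: 2.5
tcp_pos: [0.4859, -0.1211, 0.2578]
tool_rot: [[-0.999, -0.039, -0.001], [-0.039, 0.999, 0.0], [0.001, 0.0, -1.0]]
ft_force: [0.5, 0.2, -1.1]
opening: 0.0921
gripper_force: 0.0
```

```bash
python3 - <<'E'
from h import *
im,m=snap('wrist','w1');s=manip.get_state()
print(s['clock'],s['tcp_pos'],s['tool_rot'],s['joint_pos'],s['ft_force']);print(m)
E
```

```text
2.55 [ 0.48598204 -0.12107358  0.25783235] [[-9.99042008e-01 -4.37533658e-02 -8.42513822e-04]
 [-4.37535179e-02  9.99042343e-01  1.63006818e-04]
 [ 8.34574886e-04  1.99713602e-04 -9.99999632e-01]] [ 0.23365391  0.24625038 -0.04966174  1.96392175  0.01506083  0.93262447
  1.79106872] [-0.84589842  1.12377759 -0.51178173]
{'fov_y': 70.1234148919936, 'cx': 320.4554712932712, 'cy': 243.8247226012619, 'pose': array([[-3.89620718e-02, -9.58041963e-01, -2.83967523e-01,
         4.09038901e-01],
       [ 9.99240659e-01, -3.72848299e-02, -1.13113453e-02,
        -1.23530605e-01],
       [ 2.49062646e-04, -2.84192608e-01,  9.58767177e-01,
         3.50107327e-01],
       [ 0.00000000e+00,  0.00000000e+00,  0.00000000e+00,
         1.00000000e+00]])}
```

View pics/w1.png

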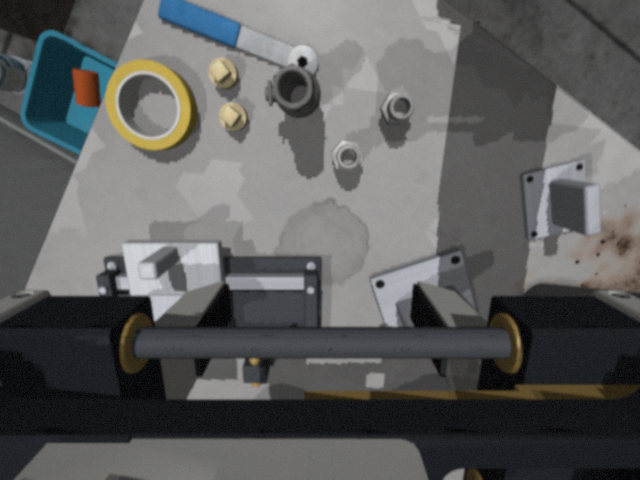

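```bash
python3 - <<'E'
from h import *
w=load('w1')
print('post pred',proj(w,[.517,-.2672,.082]))
print('plate corners'); [print(atz(w,*q,.008)) for q in [(521,173),(585,158),(533,241)]]
print('base corner pred');
c,s=np.cos(.0362),np.sin(.0362);Rz=np.array([[c,-s,0],[s,c,0],[0,0,1]])
print(proj(w,Rz@[-.056,.116,.03]+[.5868,-.2349,0]),proj(w,Rz@[-.056,-.116,.03]+[.5868,-.2349,0]))
im=cv2.imread('pics/w1.png')
r=lambda i,k:cv2.resize(i,None,fx=k,fy=k,interpolation=cv2.INTER_CUBIC)
cv2.imwrite('pics/cC.png',np.hstack([r(im[145:295,505:635],3),r(im[230:380,90:220],3)]))
E
```

```text
post pred [143.74298839 269.97948566]
plate corners
[0.43012093 0.0747044  0.008     ]
[0.41348556 0.13389034 0.008     ]
[0.49869469 0.10148619 0.008     ]
base corner pred
[318.30946587 265.71706196] [ 85.02790861 265.12892808]
```

View pics/cC.png

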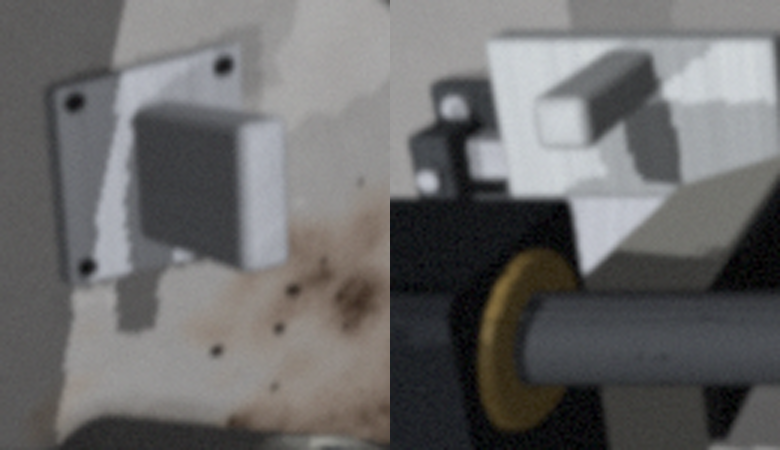

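Call:
step_arm([
  [0.0918, -0.005, -0.0293, 0, 0, 0, 0.008],
  [0.0918, -0.005, -0.0293, 0, 0, 0, 0],
  [0.0918, -0.005, -0.0293, 0, 0, 0, 0],
  [0.0918, -0.005, -0.0293, 0, 0, 0, 0],
  [0.0918, -0.005, -0.0293, 0, 0, 0, 0],
  [0.06, 0, 0, 0.03, 0, 0, 0],
  [0.06, 0, 0, 0.03, 0, 0, 0],
  [0.06, 0, 0, 0.03, 0, 0, 0],
  [0.06, 0, 0, 0.03, 0, 0, 0],
  [0.06, 0, 0, 0.026, 0, 0, 0],
  [0.06, 0, 0, 0, 0, 0, 0],
])

```text
clock: 3.65
tcp_pos: [0.5126, -0.2653, 0.1083]
tool_rot: [[-1.0, -0.026, -0.007], [-0.026, 1.0, 0.003], [0.007, 0.004, -1.0]]
ft_force: [-0.9, 0.0, -0.0]
opening: 0.0606
gripper_force: 0.0
```

Call:
step_arm([
  [0.0, 0, 0, 0, 0, 0, 0],
  [0.0, 0, 0, 0, 0, 0, 0],
  [0.0, 0, 0, 0, 0, 0, 0],
  [0.0, 0, 0, 0, 0, 0, 0],
  [0.0, 0, 0, 0, 0, 0, 0],
  [0.0, 0, 0, 0, 0, 0, 0],
])

```text
clock: 4.25
tcp_pos: [0.5157, -0.2668, 0.1127]
tool_rot: [[-1.0, -0.027, 0.001], [-0.027, 1.0, -0.0], [-0.001, -0.0, -1.0]]
ft_force: [-0.4, 5.0, 1.3]
opening: 0.017
gripper_force: 3.7
```

Call:
step_arm([
  [0.0, 0, 0.006, 0, 0, 0, 0],
  [0.0, 0, 0.01, 0, 0, 0, 0],
  [0.0, 0, 0.01, 0, 0, 0, 0],
  [0.0, 0, 0.01, 0, 0, 0, 0],
  [0.0, 0, 0.008, 0, 0, 0, 0],
  [0.0, 0, 0.006, 0, 0, 0, 0],
])

```text
clock: 4.85
tcp_pos: [0.514, -0.2151, 0.1126]
tool_rot: [[-1.0, -0.029, -0.0], [-0.029, 1.0, 0.0], [0.0, 0.0, -1.0]]
ft_force: [-2.0, -1.0, 5.7]
opening: 0.0156
gripper_force: 30.0
```

Call:
step_arm([
  [0.0, 0, 0.004, 0, 0, 0, 0],
  [0.0, 0, 0.003, 0, 0, 0, 0],
  [0.0, 0, 0.003, 0, 0, 0, 0],
  [0.0, 0, 0.003, 0, 0, 0, 0],
  [0.0, 0, 0.003, 0, 0, 0, 0],
])

```text
clock: 5.35
tcp_pos: [0.5134, -0.2005, 0.1127]
tool_rot: [[-1.0, -0.028, -0.0], [-0.028, 1.0, -0.001], [0.0, -0.001, -1.0]]
ft_force: [-2.0, -6.7, 3.4]
opening: 0.0156
gripper_force: 30.0
```

Call:
step_arm([
  [0.0, 0, 0.003, 0, 0, 0, 0],
  [0.0, 0, 0.002, 0, 0, 0, 0],
  [0.0, 0, 0.002, 0, 0, 0, 0],
  [0.0, 0, 0.002, 0, 0, 0, 0],
])

```text
clock: 5.75
tcp_pos: [0.5131, -0.1927, 0.1126]
tool_rot: [[-1.0, -0.026, 0.0], [-0.026, 1.0, -0.002], [-0.0, -0.002, -1.0]]
ft_force: [-1.1, -4.9, 4.4]
opening: 0.0159
gripper_force: 30.0
```

Call:
step_arm([
  [0.0, 0, 0.002, 0, 0, 0, 0],
  [0.0, 0, 0.002, 0, 0, 0, 0],
  [0.0, 0, 0.002, 0, 0, 0, 0],
])

```text
clock: 6.05
tcp_pos: [0.5129, -0.1854, 0.1126]
tool_rot: [[-1.0, -0.028, -0.0], [-0.028, 1.0, -0.0], [0.0, -0.0, -1.0]]
ft_force: [-2.2, -6.2, 3.9]
opening: 0.0158
gripper_force: 30.0
```

Call:
step_arm([
  [0.0, 0, 0.002, 0, 0, 0, 0],
  [0.0, 0, 0.002, 0, 0, 0, 0],
])

```text
clock: 6.25
tcp_pos: [0.5129, -0.185, 0.1126]
tool_rot: [[-1.0, -0.025, 0.001], [-0.025, 1.0, -0.005], [-0.001, -0.005, -1.0]]
ft_force: [-0.6, -15.1, 0.0]
opening: 0.0158
gripper_force: 30.0
```

Call:
step_arm([
  [0.0, 0, 0, 0, 0, 0, 0],
  [0.0, 0, -0.002, 0, 0, 0, 0],
  [0.05, 0, -0.001, 0, 0, 0, 0],
  [0.05, 0, 0, 0, 0, 0, 0],
  [0.05, 0, 0, 0, 0, 0, 0],
  [0.05, 0, 0, 0, 0, 0, 0],
  [0.05, 0, 0, -0.02, 0, 0, 0],
  [0.05, 0, 0, -0.04, 0, 0, 0],
  [0.05, 0, 0, -0.04, 0, 0, 0],
  [0.05, 0, 0, -0.04, 0, 0, 0],
])

```text
clock: 7.25
tcp_pos: [0.5129, -0.1842, 0.2533]
tool_rot: [[-1.0, -0.028, -0.001], [-0.028, 1.0, 0.001], [0.001, 0.001, -1.0]]
ft_force: [1.1, -0.1, 0.7]
opening: 0.0496
gripper_force: 0.0
```

```bash
python3 - <<'E'
from h import *
s=manip.get_state();print(s['clock'],s['tcp_pos'],s['tool_rot'].round(3).tolist(),s['joint_pos'])
snap('scene','scene1');snap('side','side1')
a=cv2.imread('pics/scene1.png');b=cv2.imread('pics/side1.png')
r=lambda i,k:cv2.resize(i,None,fx=k,fy=k,interpolation=cv2.INTER_CUBIC)
cv2.imwrite('pics/cD.png',np.hstack([r(a[130:280,250:380],3),r(b[210:360,320:450],3)]))
E
```

```text
7.25 [ 0.51294785 -0.1841615   0.25333288] [[-1.0, -0.028, -0.001], [-0.028, 1.0, 0.001], [0.001, 0.001, -1.0]] [ 0.28200696  0.32574791  0.01641532  1.86667488 -0.00683785  0.95025503
  1.90020697]
```

View pics/cD.png

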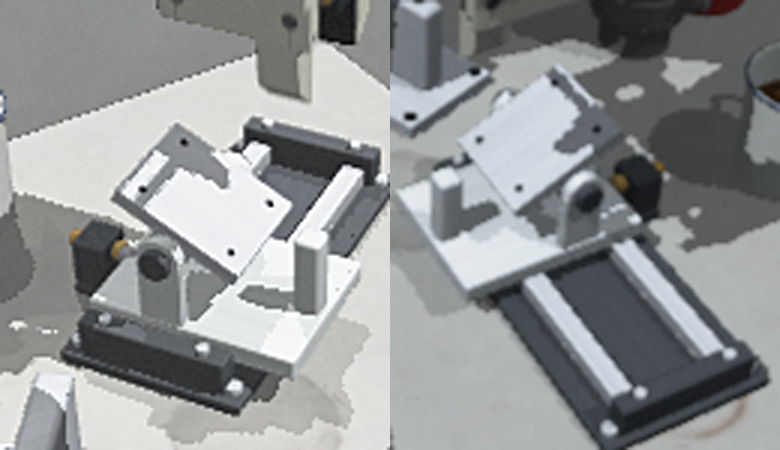

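```bash
cat > fit2.py <<'E'
from fit import *
S2=lambda x,y:(m,x/3+250,y/3+130)
D2=lambda x,y:(n,(x-390)/3+320,y/3+210)
cor=[(S2(178,125),(40,-35)),(S2(112,192),(40,35)),(S2(238,276),(-40,35)),(S2(292,205),(-40,-35)),(D2(560,66),(40,35)),(D2(641,129),(40,-35)),(D2(517,211),(-40,-35)),(D2(456,142),(-40,35))]
hol=[(S2(184,142),(1,-1)),(S2(143,188),(1,1)),(S2(231,252),(-1,1)),(S2(270,204),(-1,-1)),(D2(555,83),(1,1)),(D2(597,129),(1,-1)),(D2(519,188),(-1,-1)),(D2(479,139),(-1,1))]
def r2(p,full=True):
    bx,by,yaw,tx,ty,sl,hx,hy,du,dv,eu,ev=p;r=[];o=np.array([tx,ty,.075]);T=tabR(yaw,sl);off=lambda c:np.array([du,dv]) if c is m else np.array([eu,ev])
    for (c,u,v),q in base: r.append(proj(c,Rz(yaw)@np.array(q)/1e3+[bx,by,0])+off(c)-[u,v])
    for (c,u,v),q in cor: r.append(proj(c,T@(np.array([*q,16])/1e3)+o)+off(c)-[u,v])
    for (c,u,v),q in hol: r.append(proj(c,T@np.array([q[0]*hx,q[1]*hy,.016])+o)+off(c)-[u,v])
    return np.concatenate(r+[np.array([du,dv,eu,ev])*.7])
g=least_squares(r2,[*f.x[:4],-.185,.45,.03,.025,0,0,0,0],loss='soft_l1')
print(g.x.round(4));print(r2(g.x).reshape(-1,2).round(1).tolist())
J=g.jac;print('sd',np.sqrt(np.diag(np.linalg.inv(J.T@J))).round(4))
bx,by,yaw,tx,ty,sl=g.x[:6];T=tabR(yaw,sl)
print('face',T@[0,0,.016]+[tx,ty,.075],'railframe',Rz(yaw).T@[tx-bx,ty-by,0]);print(T)
E
python3 fit2.py
```

```text
[ 0.5868 -0.2349  0.0362  0.5884 -0.2652  0.5     0.517  -0.2672] [[-1.0, 0.7], [-0.5, 0.6], [-0.2, 1.0], [0.5, 1.1], [-0.6, 0.0], [1.3, -2.2], [-0.7, -1.9], [1.6, -1.0], [-0.5, -1.8], [-0.2, -1.8], [-0.3, -2.2], [-0.9, -0.2], [-0.4, -0.9], [0.1, -0.7], [-0.3, -0.4]]
rail frame table [ 0.00049492 -0.03035323  0.        ] post [-0.07100669 -0.02975102  0.        ]
smaller plate corners z8:
[0.43174752 0.07782129 0.008     ]
[0.41564882 0.12926479 0.008     ]
[0.48045123 0.15430805 0.008     ]
[0.50093842 0.09050011 0.008     ]
[0.4339564  0.07037815 0.008     ]
[0.4208201  0.12938168 0.008     ]
rib top ends z58
[0.47788013 0.11857142 0.058     ]
[0.43613279 0.10580924 0.058     ]
[0.4373305  0.10426448 0.058     ]
[0.48068674 0.11245987 0.058     ]
[ 0.5873 -0.234   0.0375  0.5854 -0.1844  0.4606  0.0292  0.0239  0.5446
  0.4983  0.1919  0.6835]
[[-1.0, 1.5], [-0.4, 1.3], [0.1, 1.1], [0.7, 1.3], [-0.5, 0.4], [-0.5, -1.3], [1.2, -1.1], [0.4, -0.1], [0.6, -0.5], [-0.1, -1.4], [-6.0, -0.2], [-0.7, -0.2], [0.5, -0.9], [-0.2, 0.2], [-0.2, 0.4], [0.2, 0.0], [-0.2, -0.3], [0.1, -0.2], [0.3, -0.2], [0.3, -0.1], [0.4, 0.1], [0.4, 0.3], [0.1, 0.5]]
sd [2.2000e-03 2.7000e-03 8.1000e-03 2.1000e-03 2.5000e-03 2.1800e-02
 6.0000e-04 8.0000e-04 1.2992e+00 9.2510e-01 1.1689e+00 9.3310e-01]
face [ 0.57832272 -0.18467226  0.08933224] railframe [-5.01190221e-05  4.96138362e-02  0.00000000e+00]
[[ 0.8951369  -0.03744367 -0.44421606]
 [ 0.03354073  0.99929874 -0.01664475]
 [ 0.44452779  0.          0.89576506]]
```

Call:
step_arm([
  [0.05, -0.03, 0, 0, 0, 0, 0],
  [0.05, -0.03, 0, 0, 0, 0, 0],
  [0.05, -0.03, 0, 0, 0, 0, 0],
  [0.05, -0.03, 0, 0, 0, 0, 0],
  [0.05, 0, 0, 0, 0, 0, 0],
  [0.05, 0, 0, 0, 0, 0, 0],
])

```text
clock: 7.95
tcp_pos: [0.6329, -0.1808, 0.2507]
tool_rot: [[-1.0, -0.028, -0.002], [-0.028, 1.0, 0.001], [0.002, 0.001, -1.0]]
ft_force: [-0.5, -0.2, -0.3]
opening: 0.0499
gripper_force: 0.0
```

```bash
python3 - <<'E'
from h import *
im,w=snap('wrist','w2');s=manip.get_state();print(s['tcp_pos'],w['pose'])
p=proj(w,[.5783,-.1847,.0893]);print(p)
u,v=p.astype(int);y0=max(v-90,0);x0=u-95;print(x0,y0)
cv2.imwrite('pics/cE.png',cv2.resize(im[y0:y0+180,x0:x0+190,::-1],None,fx=4,fy=4,interpolation=cv2.INTER_CUBIC)[:600])
E
```

```text
[ 0.63223201 -0.18126446  0.25099226] [[-2.83082170e-02 -9.58742536e-01 -2.82862853e-01  5.56096654e-01]
 [ 9.99598945e-01 -2.69330387e-02 -8.74987311e-03 -1.82413688e-01]
 [ 7.70519383e-04 -2.82997103e-01  9.59120454e-01  3.43146748e-01]
 [ 0.00000000e+00  0.00000000e+00  0.00000000e+00  1.00000000e+00]]
[316.19740237 174.51830049]
221 84
```

View pics/cE.png

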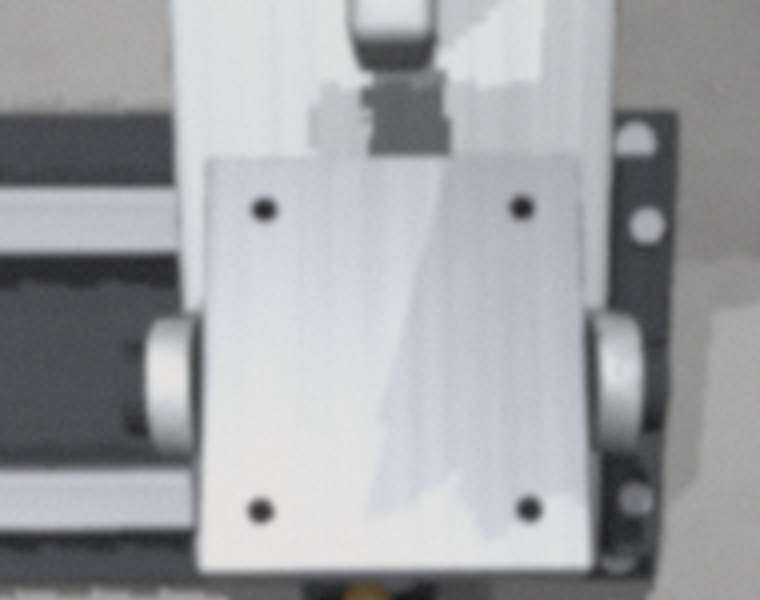

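```bash
cat > fit3.py <<'E'
from fit2 import *
w=load('w2');W=lambda x,y:(w,x/4+221-.375,y/4+84-.375)
wc=[(W(207,158),(-40,-35)),(W(580,158),(-40,35)),(W(593,570),(40,35)),(W(200,571),(40,-35))]
wh=[(W(264,209),(-1,-1)),(W(522,208),(-1,1)),(W(530,510),(1,1)),(W(261,511),(1,-1))]
cor=[c for i,c in enumerate(cor) if i!=5]
def r3(p,stat=1):
    bx,by,yaw,tx,ty,sl,hx,hy=p[:8];O=p[8:].reshape(3,2);r=[];o=np.array([tx,ty,.075]);T=tabR(yaw,sl)
    off=lambda c:O[0 if c is m else 1 if c is n else 2]
    S=(base,cor,hol) if stat else ([],[],[])
    for (c,u,v),q in S[0]: r.append(proj(c,Rz(yaw)@np.array(q)/1e3+[bx,by,0])+off(c)-[u,v])
    for (c,u,v),q in S[1]+wc: r.append(proj(c,T@(np.array([*q,16])/1e3)+o)+off(c)-[u,v])
    for (c,u,v),q in S[2]+wh: r.append(proj(c,T@np.array([q[0]*hx,q[1]*hy,.016])+o)+off(c)-[u,v])
    return np.concatenate(r+[O.ravel()*(.5 if stat else 3),(p[:2]-g.x[:2])*1e2])
for st in (1,0):
    k=least_squares(r3,[*g.x[:8],0,0,0,0,0,0],loss='soft_l1',args=(st,))
    print(k.x.round(4));print(r3(k.x,st)[:-8].reshape(-1,2).round(1).tolist())
    yaw,tx,ty,sl=k.x[2:6];T=tabR(yaw,sl);print('face',T@[0,0,.016]+[tx,ty,.075]);print(T.round(4).tolist())
E
python3 fit3.py|tail -6
```

```text
[[0.8899, -0.0355, -0.4549], [0.0316, 0.9994, -0.0161], [0.4551, 0.0, 0.8904]]
[ 0.5873 -0.234   0.0336  0.5845 -0.1822  0.4817  0.0292  0.024  -0.
 -0.      0.      0.     -0.0029 -0.0025]
[[0.1, -0.0], [-0.1, -0.6], [0.1, -0.3], [-0.6, -0.0], [0.3, 0.3], [0.2, 0.2], [0.0, 0.2], [-0.1, 0.3]]
face [ 0.57705914 -0.18249056  0.08917942]
[[0.8857, -0.0336, -0.463], [0.0298, 0.9994, -0.0156], [0.4633, 0.0, 0.8862]]
```

Call:
step_arm([
  [0.07, 0.0186, 0.0332, 0, 0, 0, 0],
  [0.07, 0.0186, 0.0332, 0, 0, 0, 0],
  [0.07, 0.0186, 0.0332, 0, 0, 0, 0],
  [0.07, 0.0186, 0.0332, 0, 0, 0, 0],
  [0.07, 0.0186, 0.0332, 0, 0, 0, 0],
  [0.07, 0.0186, 0.0332, 0, 0, 0, 0],
  [0.07, 0.0186, 0.0332, 0, 0, 0, 0],
  [0.07, 0.0186, 0.0332, 0, 0, 0, 0],
  [0.07, 0.0186, 0.0332, 0, 0, 0, 0],
  [0.07, 0, 0, 0, 0, 0, -0.1],
  [0.07, 0, 0, 0, 0, 0, -0.1],
  [0.07, 0, 0, 0, 0, 0, -0.09],
])

```text
clock: 9.2
tcp_pos: [0.4564, 0.1121, 0.2523]
tool_rot: [[-0.949, -0.316, -0.0], [-0.316, 0.949, -0.001], [0.0, -0.001, -1.0]]
ft_force: [0.5, 0.2, -0.3]
opening: 0.0701
gripper_force: 0.0
```

Call:
step_arm([
  [0.07, 0, 0, 0, 0, 0, 0],
  [0.07, 0, 0, 0, 0, 0, 0],
])

```text
clock: 9.4
tcp_pos: [0.4571, 0.1119, 0.2522]
tool_rot: [[-0.951, -0.309, -0.0], [-0.309, 0.951, -0.0], [0.0, -0.0, -1.0]]
ft_force: [-0.1, 0.2, 0.3]
opening: 0.0703
gripper_force: 0.0
```

```bash
python3 - <<'E'
from h import *
im,w=snap('wrist','w3');s=manip.get_state();print(s['tcp_pos'],s['tool_rot'].round(3).tolist(),s['joint_pos'].round(2))
p=proj(w,[.457,.113,.03]);print(p)
u,v=p.astype(int);y0=max(v-120,0);x0=u-100;print(x0,y0)
cv2.imwrite('pics/cF.png',cv2.resize(im[y0:y0+200,x0:x0+200,::-1],None,fx=3,fy=3,interpolation=cv2.INTER_CUBIC)[:600])
E
```

```text
[0.4572666  0.11201395 0.25220698] [[-0.951, -0.309, -0.0], [-0.309, 0.951, -0.0], [0.0, -0.0, -1.0]] [-0.15  0.21 -0.17  2.03  0.04  0.91  1.55]
[321.04752386 227.19418945]
221 107
```

View pics/cF.png

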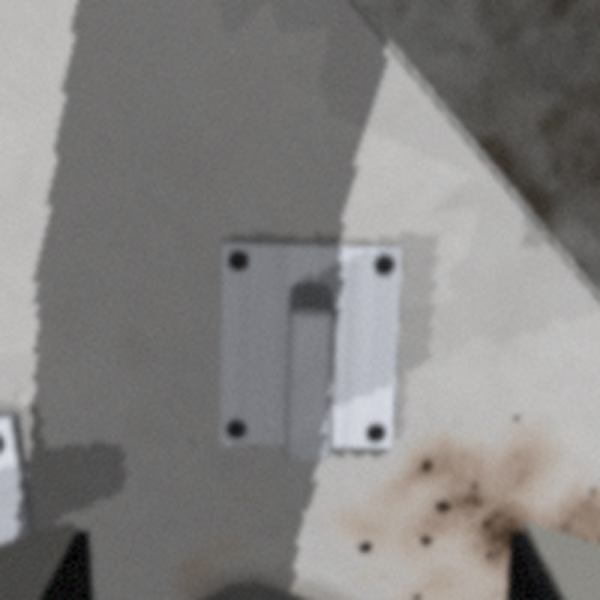

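```bash
python3 - <<'E'
from h import *
w=load('w3')
P=np.array([atz(w,(x+.5)/3-.5+221,(y+.5)/3-.5+107,.008) for x,y in [(238,260),(384,264),(376,432),(236,429)]])
print(P,P.mean(0));a=P[3]-P[0]+P[2]-P[1];b=P[1]-P[0]+P[2]-P[3]
print(np.arctan2(a[1],a[0]),np.arctan2(b[1],b[0])-np.pi/2,np.linalg.norm(a)/2,np.linalg.norm(b)/2)
Q=np.array([atz(w,(x+.5)/3-.5+221,(y+.5)/3-.5+107,.058) for x,y in [(290,312),(334,312),(328,458),(290,458)]]);print(Q,Q.mean(0))
E
```

```text
[[0.43594597 0.08442022 0.008     ]
 [0.42240029 0.13037306 0.008     ]
 [0.47786043 0.14691914 0.008     ]
 [0.49171256 0.10076743 0.008     ]] [0.45697981 0.11561996 0.008     ]
0.28753644286105456 0.28912878196391834 0.05799430225843513 0.04804656230152744
[[0.43773259 0.10336868 0.058     ]
 [0.43388358 0.11521924 0.058     ]
 [0.47588416 0.12743882 0.058     ]
 [0.47935104 0.1167655  0.058     ]] [0.45671284 0.11569806 0.058     ]
```

Call:
step_arm([
  [0.07, -0.001, 0.0035, 0.02, 0, 0, 0.026],
  [0.07, 0, 0, 0.035, 0, 0, 0],
  [0.07, 0, 0, 0.035, 0, 0, 0],
  [0.07, 0, 0, 0.035, 0, 0, 0],
  [0.07, 0, 0, 0.025, 0, 0, 0],
  [0.07, 0, 0, 0.019, 0, 0, 0],
  [0.07, 0, 0, 0, 0, 0, 0],
  [0.07, 0, 0, 0, 0, 0, 0],
  [0.0, 0, 0, 0, 0, 0, 0],
  [0.0, 0, 0, 0, 0, 0, 0],
  [0.0, 0, 0, 0, 0, 0, 0],
  [0.0, 0, 0, 0, 0, 0, 0],
])

```text
clock: 10.65
tcp_pos: [0.458, 0.1163, 0.0838]
tool_rot: [[-0.958, -0.287, 0.001], [-0.287, 0.958, 0.0], [-0.001, -0.0, -1.0]]
ft_force: [-0.2, -0.0, 0.6]
opening: 0.0426
gripper_force: 0.0
```

Call:
step_arm([
  [0.0, 0, 0, 0, 0, 0, 0],
  [0.0, 0, 0, 0, 0, 0, 0],
  [0.0, 0, 0, 0, 0, 0, 0],
])

```text
clock: 10.95
tcp_pos: [0.4576, 0.1162, 0.0832]
tool_rot: [[-0.958, -0.287, -0.0], [-0.287, 0.958, 0.0], [0.0, 0.0, -1.0]]
ft_force: [-0.0, 0.2, -1.1]
opening: 0.0185
gripper_force: 0.0
```

Call:
step_arm([
  [0.0, 0, 0, 0, 0, 0, 0],
  [0.0, 0, 0, 0, 0, 0, 0],
  [0.0, 0, 0, 0, 0, 0, 0],
  [0.0, 0, 0, -0.01, 0, 0, 0],
  [0.0, 0, 0, -0.02, 0, 0, 0],
  [0.0, 0, 0, -0.03, 0, 0, 0],
  [0.0, 0, 0, -0.04, 0, 0, 0],
  [0.0, 0, 0, -0.04, 0, 0, 0],
  [0.0, 0, 0, -0.03, 0, 0, 0.05],
  [0.0, 0, 0, 0, 0, 0, 0.1],
  [0.0, 0, 0, 0, 0, 0, 0.104],
  [0.0, 0, 0, 0, 0, 0, 0],
])

```text
clock: 12.15
tcp_pos: [0.4573, 0.1162, 0.2539]
tool_rot: [[-0.999, -0.037, 0.0], [-0.037, 0.999, 0.0], [-0.0, 0.0, -1.0]]
ft_force: [-0.1, 0.3, -2.1]
opening: 0.0139
gripper_force: 30.0
```

Call:
step_arm([
  [0.0, -0.002, -0.02, -0.0007, 0, 0, 0],
  [0.0, -0.0037, -0.0355, -0.0007, 0, 0, 0],
  [0.0, -0.0037, -0.0355, -0.0007, 0, 0, 0],
  [0.0, -0.0037, -0.0355, -0.0007, 0, 0, 0],
  [0.0, -0.0037, -0.0355, -0.0007, 0, 0, 0],
  [0.0, -0.0037, -0.0355, -0.0007, 0, 0, 0],
  [0.0, -0.0037, -0.0355, -0.0007, 0, 0, 0],
  [0.0, -0.0037, -0.0355, -0.0007, 0, 0, 0],
  [0.0, -0.0032, -0.025, -0.0007, 0, 0, 0],
  [0.0, -0.001, -0.01, 0, 0, 0, 0],
  [0.0, 0, 0, 0, 0, 0, 0],
])

```text
clock: 13.25
tcp_pos: [0.5005, -0.187, 0.2592]
tool_rot: [[-0.999, -0.036, -0.001], [-0.036, 0.999, 0.0], [0.001, 0.0, -1.0]]
ft_force: [0.1, 0.3, -1.4]
opening: 0.0139
gripper_force: 30.0
```

Call:
step_arm([
  [0.0, 0, 0, 0, 0, -0.07, 0],
  [0.0, 0, 0, 0, 0, -0.08, 0],
  [0.0, 0, 0, 0, 0, -0.08, 0],
  [0.0, 0, 0, 0, 0, -0.08, 0],
  [0.0, 0, 0, 0, 0, -0.08, 0],
  [0.0, 0, 0, 0, 0, -0.084, 0],
  [0.0, 0, 0, 0, 0, 0, 0],
  [0.0, 0, 0, 0, 0, 0, 0],
])

```text
clock: 14.05
tcp_pos: [0.5006, -0.1844, 0.2593]
tool_rot: [[-0.89, -0.039, 0.454], [-0.034, 0.999, 0.019], [-0.454, 0.001, -0.891]]
ft_force: [0.5, -0.2, -0.5]
opening: 0.014
gripper_force: 30.0
```

Call:
step_arm([
  [0.0, 0.003, -0.001, 0.015, 0, 0, 0],
  [0.0, 0.003, -0.001, 0.02, 0, 0, 0],
  [0.0, 0.003, 0, 0.016, 0, 0, 0],
  [0.0, 0, 0, 0.012, 0, 0, 0],
  [0.0, 0, 0, 0, 0, 0, 0],
  [0.0, 0, 0, 0, 0, 0, 0],
])

```text
clock: 14.65
tcp_pos: [0.5223, -0.1867, 0.1995]
tool_rot: [[-0.889, -0.038, 0.456], [-0.034, 0.999, 0.018], [-0.456, 0.0, -0.89]]
ft_force: [0.2, -0.4, -3.2]
opening: 0.0141
gripper_force: 30.0
```

```bash
python3 - <<'E'
from h import *
s=manip.get_state();print(s['tcp_pos'],s['tool_rot'].round(4).tolist(),s['ft_force'])
a,m=snap('scene','scene2');b,n=snap('side','side2')
r=lambda i,k:cv2.resize(i[:,:,::-1],None,fx=k,fy=k,interpolation=cv2.INTER_CUBIC)
cv2.imwrite('pics/cG.png',np.hstack([r(a[100:230,250:380],3),r(b[190:320,320:450],3)]))
E
```

```text
[ 0.5223347  -0.18672941  0.19947136] [[-0.8893, -0.0382, 0.4558], [-0.0338, 0.9993, 0.0179], [-0.4561, 0.0005, -0.8899]] [ 0.20912995 -0.38601756 -3.19805006]
```

View pics/cG.png

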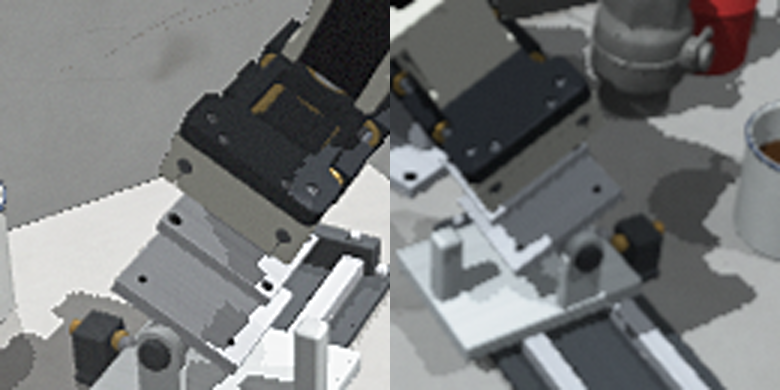

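Call:
step_arm([
  [0.0, 0.001, 0.0012, 0.01, 0, 0, 0],
  [0.0, 0, 0, 0.012, 0, 0, 0],
  [0.0, 0, 0, 0.008, 0, 0, 0],
  [0.0, 0, 0, 0.004, 0, 0, 0],
  [0.0, 0, 0, 0, 0, 0, 0],
  [0.0, 0, 0, 0, 0, 0, 0],
])

```text
clock: 15.35
tcp_pos: [0.5363, -0.1854, 0.1684]
tool_rot: [[-0.889, -0.037, 0.456], [-0.033, 0.999, 0.017], [-0.456, 0.0, -0.89]]
ft_force: [0.4, -0.8, -1.9]
opening: 0.0137
gripper_force: 30.0
```

Call:
step_arm([
  [0.0, 0, 0, 0.001, 0, 0, 0],
  [0.0, 0, 0, 0.001, 0, 0, 0],
  [0.0, 0, 0, 0.001, 0, 0, 0],
  [0.0, 0, 0, 0, 0, 0, 0],
  [0.0, 0, 0, 0, 0, 0, 0],
])

```text
clock: 15.85
tcp_pos: [0.5377, -0.1853, 0.166]
tool_rot: [[-0.889, -0.037, 0.456], [-0.033, 0.999, 0.017], [-0.456, -0.0, -0.89]]
ft_force: [0.6, 0.3, -1.3]
opening: 0.0139
gripper_force: 30.0
```

Call:
step_arm([
  [0.0, 0, 0, 0.001, 0, 0, 0],
  [0.0, 0, 0, 0.001, 0, 0, 0],
  [0.0, 0, 0, 0, 0, 0, 0],
])

```text
clock: 16.15
tcp_pos: [0.5386, -0.1853, 0.164]
tool_rot: [[-0.889, -0.037, 0.456], [-0.033, 0.999, 0.017], [-0.456, 0.0, -0.89]]
ft_force: [0.7, -0.4, -2.0]
opening: 0.0138
gripper_force: 30.0
```

Call:
step_arm([
  [0.0, 0, 0, 0.001, 0, 0, 0],
  [0.0, 0, 0, 0, 0, 0, 0],
  [0.0, 0, 0, 0, 0, 0, 0],
])

```text
clock: 16.45
tcp_pos: [0.5392, -0.1853, 0.1636]
tool_rot: [[-0.889, -0.037, 0.456], [-0.033, 0.999, 0.017], [-0.457, -0.0, -0.89]]
ft_force: [-1.7, -0.7, 2.4]
opening: 0.0139
gripper_force: 30.0
```

```bash
cat > q.py <<'E'
from h import *
s=manip.get_state();R=s['tool_rot'];F=s['ft_force']-[.5,-.2,-2.1]
print(s['clock'],s['tcp_pos'],R.round(4).tolist(),'F tool',(R.T@F).round(2),'T tool',(R.T@s['torque']).round(3))
E
python3 q.py
```

```text
16.45 [ 0.5391576  -0.18527634  0.163559  ] [[-0.889, -0.0373, 0.4564], [-0.0332, 0.9993, 0.017], [-0.4567, -0.0001, -0.8896]] F tool [-0.09 -0.37 -5.03] T tool [-0.175  0.941  0.057]
```

Call:
step_arm([
  [0.0, 0, 0, 0.001, 0, 0, 0],
  [0.0, 0, 0, 0, 0, 0, 0],
  [0.0, 0, 0, 0, 0, 0, 0],
])

```text
clock: 16.75
tcp_pos: [0.5396, -0.1853, 0.1634]
tool_rot: [[-0.889, -0.037, 0.457], [-0.033, 0.999, 0.017], [-0.457, -0.0, -0.889]]
ft_force: [-8.4, 2.1, 11.9]
opening: 0.0138
gripper_force: 30.0
```

```bash
python3 q.py
```

```text
16.75 [ 0.53955841 -0.18525407  0.16338669] [[-0.8887, -0.0374, 0.4569], [-0.0334, 0.9993, 0.0169], [-0.4573, -0.0003, -0.8893]] F tool [  1.44   2.59 -16.51] T tool [-0.385  1.157  0.033]
```

Call:
step_arm([
  [0.0, 0, 0, -0.0003, 0, 0, 0],
  [0.0, 0, 0, 0, 0, 0, 0],
  [0.0, 0, 0, 0, 0, 0, 0],
  [0.0, 0, 0, 0, 0, 0, 0],
  [0.0, 0, 0, 0, 0, 0, 0],
])

```text
clock: 17.25
tcp_pos: [0.5395, -0.1852, 0.1634]
tool_rot: [[-0.889, -0.037, 0.457], [-0.033, 0.999, 0.017], [-0.457, -0.0, -0.889]]
ft_force: [-6.5, 2.0, 9.3]
opening: 0.0139
gripper_force: 30.0
```

```bash
python3 q.py; python3 - <<'E'
from h import *
# carriage/plate change check without viewing: force over several readings
for i in range(4):
    optics.read_camera('side'); s=manip.get_state(); print(s['ft_force'].round(1),s['torque'].round(2),s['gripper_force'])
E
```

```text
17.25 [ 0.53950453 -0.18523509  0.16339028] [[-0.8888, -0.0374, 0.4568], [-0.0334, 0.9993, 0.0169], [-0.4571, -0.0003, -0.8894]] F tool [  0.92   2.45 -13.28] T tool [-0.209  1.029  0.008]
[-6.4  1.  10.2] [0.17 1.   0.14] 30.001813173294067
[-5.8  1.7  9.4] [0.18 1.08 0.18] 30.00191330909729
[-5.7  1.5  8.2] [0.19 1.   0.06] 30.001890063285828
[-5.8  0.4  8.1] [0.18 1.03 0.15] 30.001887381076813
```

```bash
python3 -c "
from station import manip
print(manip.finish_job())"
```

```text
the job is handed in; nothing more can be done
None
```

I handed the job in at about 17.5 s with the carriage at its end stop and the plate still gripped and pressed on the table at about 12 N; by my measurements it is flat, centred and square, but the hand-in returned no verdict.

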